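# Pack two cheese wedges head to tail

## Robot

A 7-joint arm with a two-finger parallel gripper is mounted at the origin on the work surface. World frame = base frame: x ahead of the robot, y to its left, z up, the work surface at z = 0. Lengths are in mm, angles in rad, forces in N, time in s.
With the tool pointing down it reaches from about 425 to 825 mm from the base axis. Payload 3.6 kg.
Tool frame: the origin (TCP) lies where the fingers leave the gripper's body, on its centre line; the fingertips stand 84 mm ahead of it and the grasp point (between the pads) lies 65 mm ahead of it; z points along the fingers, y is the direction in which the jaws open and shut (so a half turn about z gives the same grasp; the last joint's range is limited). The gripper opens to 93 mm and grips with 3 to 60 N. Pads are 15 mm wide; open, the fingers measure 128 mm over their backs; the gripper's body (75 mm by 188 mm) begins 65 mm behind the grasp point.
Start: joints at [1.073, 0.615, -0.013, 1.423, 0.008, 1.103, -0.04], TCP at [294.845, -579.253, 302.74] pointing down, gripper open.
Joint ranges: [-3.12, 3.12], [-0.3, 2.06], [-1.34, 1.32], [0.26, 2.42], [-1.36, 4.5], [0.01, 1.98], [-2.84, 2.84]. Speed limits (rad/s): [2.79, 2.79, 3.14, 3.14, 3.14, 3.14, 3.14].

## Interface

Orientations are given as a unit quaternion [w, x, y, z].
In Python, from station import ctrl, optics gives the robot as it stands.
- The arm moves only by the tool play_rows, never from a script. Its argument "deltas" is a list of rows, each a list of 5 numbers: the opening, from 0 (shut) to 1 (fully open), then the shift along the tool's x, y, z in m, then the turn about the tool's z in rad. In form: [[grip, x, y, z, roll], ...]. A call has 1 to 5 rows; each row shifts and turns the commanded pose from where the row before left it, along the tool's axes as they then stand; what a row does not reach is not made up. A row lasts 1/10 s, in which the tool goes at most 50 mm and 8.59 degrees, less where a joint would pass 70% of its speed; a pose out of reach is approached as far as the arm can. A call is refused whole if a number of a shift passes 0.05 or a number of a turn 0.15, either way. A call with a gripper value outside its range is refused whole. The fingers move at their own pace and stop on an object; "force" is the grip in N (left out, the last holds). Time passes only in rows, so rows that do not move let the fingers close. It gives the time, the measured TCP pose, the force and the opening at its end, in the units of the state.
- ctrl.get_state(): the state, without advancing time (a new reading comes with each control period).
- optics.snapshot(name): name is "scene" or "side" or "wrist"; returns a dict with "color" (480x640x3 uint8, red, green, blue), "range_z" (480x640 float32, mm along the optical axis (not along the pixel's ray), 0 where there is no reading), "fx", "fy", "cx", "cy" (pixels), "R" (3x3) and "t" (3): a world point X has camera coordinates R X + t. Camera axes: x right, y down, z forward; pixel columns grow to the right and rows downward; lengths in mm; the calibration is good to about 2 mm. The wrist camera is an equidistant fisheye: a pixel r from the principal point sees the ray r / f radians off the axis. A picture is of the moment at which its call begins.
- ctrl.job_done(): hands the job in, once; it reports no verdict.
The state is a dict: "clock": time; "joint_positions": joint angles; "qd": joint speeds; "joint_efforts": joint torques, N m; "tcp_pos": TCP position; "tcp_rot": TCP orientation; "force": force on the tool from outside, world axes, zero at the start; "wrist_torque": the same for the moment, N m; "finger_gap": opening from 0.0 (shut) to 1.0 (fully open).
Only numpy, scipy, OpenCV 4.12 (cv2) and the standard library are available. Lean on these libraries where they do the work, as an engineer would, in place of code of your own. Each camera call takes 0.05 s, during which the arm holds its last target.

## Task

Pack the two wedges of cheese from the sorting table into the low cardboard tray: both flat on its floor, head to tail with their sloping sides facing each other, so that together they fill the rectangle. Set them down in it rather than dropping them, and leave the rectangular block of cheese where it is.

Things in the scene. Friction and masses are not known exactly. Their poses are not given: they have to be found in the camera images.
- wedge_a: cheese wedge, 105 g, right-angled seen from above: 56 mm long, 50 high, 50 wide at the thick rind end, 20 at the thin end. End faces parallel: grip these, upper half; the long sides (28 degrees apart) slip. Origin: underside, midway between ends, 10 mm in from the straight side (y=-10). x to thick end, z up; sloping side from y=+10 (x=-28) to +40 (x=+28).
- wedge_b: the second wedge, same as wedge_a in size, weight and axes (origin: underside, midway between the ends, 10 mm in from the straight side; x to the thick end, y to the sloping side, z up). Either wedge may take either place in the tray. Both lie flat on the table, 50 mm high; keep the same face down.
- tray: low open cardboard tray fixed to the table: inside 74 (x) by 90 mm (y), walls 4 mm thick; floor 4 mm and wall tops 14 mm above the table: fingers can pass above the walls. Origin: centre of its underside, at table height; z up. Two wedges fit only head to tail: lay each along the tray's x, straight side to the wall at y = -45 or +45 mm; play 20 mm across, 18 lengthwise.
- block: a rectangular block of the same cheese, 56 mm long (x) by 44 mm wide (y) by 50 mm high, with a rind on one end. Origin: centre of its underside. Not to be packed: it stays where it is.

How it is judged:
By the outcome, as a careful person would: the job done as asked, in the order asked, and still so for the second after the job is handed in, with the robot touching nothing.
It also fails if it takes over 56 s, if anything falls off the work surface, if the arm or the gripper's body presses on something with over 40 N, if the wrist force passes 120 N, or if a joint passes its speed limit or range.

## Working session

There is one attempt and no reset: what is moved stays moved. The work goes in short steps, Python scripts to look and compute and a tool call to move; the robot and the scene stay as the last step left them, time stands still between calls to the robot, and variables do not carry over. Pictures are saved under pics/ and viewed, and the job is handed in when it is done.

Besides the shell and the picture viewer there is one more tool, called after ">>>" as a command line: name --pt "numbers of a row" for each row, then --argument value for the rest. play_rows: Moves the arm, as the interface text tells. Its arguments: {"type":"object","properties":{"deltas":{"type":"array","items":{"type":"array","items":{"type":"number"}}},"force":{"type":"number"}},"required":["deltas"]}

```bash
mkdir -p pics; ls; python3 - <<'E'
from station import ctrl, optics
import cv2,numpy as np
s=ctrl.get_state();print(s)
for n in ["scene","side","wrist"]:
    d=optics.snapshot(n);cv2.imwrite(f"pics/{n}0.png",d["color"][:,:,::-1]);np.savez(f"/tmp/{n}0.npz",**d)
    print(n,d["fx"],d["cx"],d["cy"],d["R"],d["t"])
E
```

```text
pics
{'clock': 0.0, 'joint_positions': array([ 1.07349981,  0.61585923, -0.01259   ,  1.42486282,  0.00809193,
        1.10334722, -0.04040808]), 'qd': array([-0.00042603, -0.00214813,  0.00041365, -0.00196389,  0.00188201,
        0.00057681,  0.00023944]), 'joint_efforts': array([ 7.37761229e-05, -4.58936012e+01,  2.09570937e-01, -1.65746999e+01,
       -6.09255536e-02,  2.05976766e-02,  2.19550789e-04]), 'tcp_pos': array([ 294.58639453, -578.78859336,  301.6318511 ]), 'tcp_rot': array([-1.17491006e-03,  9.72416968e-01,  2.33246152e-01, -3.02579379e-04]), 'force': array([-0.27679056,  0.7002183 ,  0.47296535]), 'wrist_torque': array([-0.0229193 , -0.0574036 ,  0.01554926]), 'finger_gap': 0.999825877309163}
scene 532.6053218210006 315.0045535721355 240.7725451238911 [[-0.29314626  0.95600499  0.01094214]
 [ 0.59803284  0.19228432 -0.77806392]
 [-0.74593699 -0.22154277 -0.62808981]] [ 150.18586079 -296.66730482 1376.44125962]
side 465.24935499855945 312.3997048485212 242.62607976161848 [[-0.98063676 -0.19578891 -0.0042725 ]
 [-0.12893689  0.66191236 -0.73840863]
 [ 0.14740024 -0.72355976 -0.67434   ]] [514.00310833  93.33240711 754.40229006]
wrist 371.64829954431775 319.97802700498147 241.70559354488415 [[ 0.45384072 -0.89108151 -0.00153167]
 [-0.85723562 -0.43707047  0.27224345]
 [-0.24326055 -0.12224216 -0.96222719]] [-649.79044668  -32.66051048  391.17531171]
```

View pics/scene0.png

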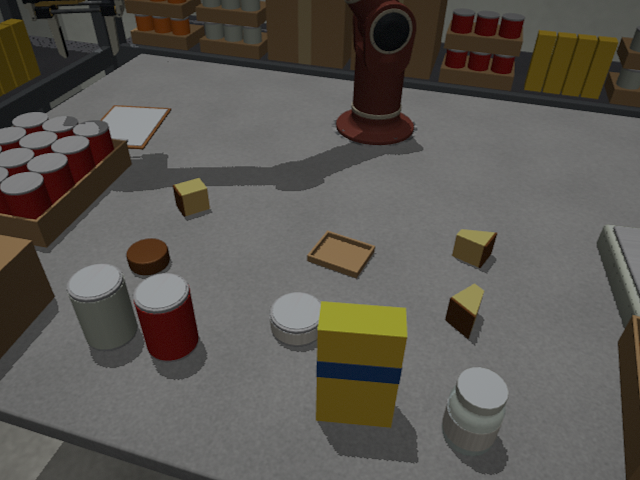

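View pics/side0.png

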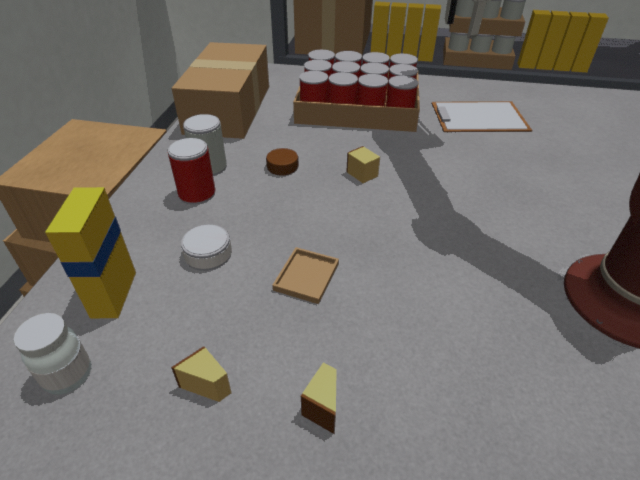

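View pics/wrist0.png

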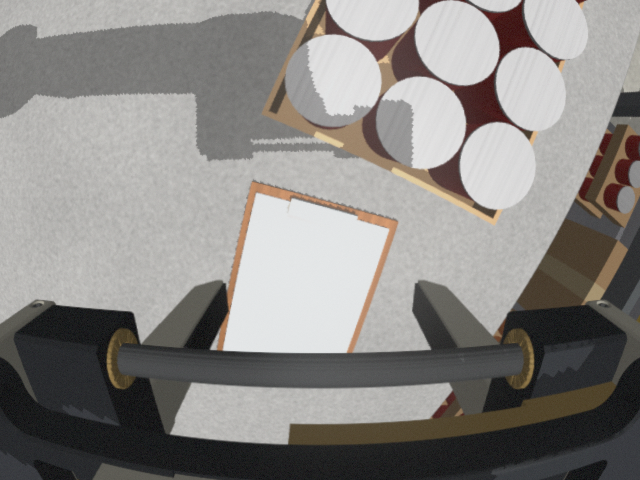

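The scene view shows wedges at about (475,245) and (466,308), the tray at (341,253) and the block at (192,197). The side view has wedges at (203,375) and (322,398), and the tray at (307,275). Next I'll measure the top faces.

```bash
cat > h.py <<'E'
import numpy as np,cv2
def load(n): return dict(np.load(f"/tmp/{n}.npz"))
def pts(d):
    v,u=np.mgrid[0:480,0:640];z=d["range_z"]
    c=np.stack([(u-d["cx"])/d["fx"]*z,(v-d["cy"])/d["fy"]*z,z],-1)
    return (c-d["t"])@d["R"]
def ray(d,uv,h):
    uv=np.atleast_2d(uv).astype(float)
    r=np.c_[(uv[:,0]-d["cx"])/d["fx"],(uv[:,1]-d["cy"])/d["fy"],np.ones(len(uv))]@d["R"]
    o=-d["R"].T@d["t"]
    return (o+r*((h-o[2])/r[:,2])[:,None])[:,:2]
E
python3 - <<'E'
from h import *
R={"scene0":{"w1":(440,215,510,275),"w2":(435,275,500,340),"blk":(165,170,220,225),"tray":(300,225,385,280)},
"side0":{"w1":(290,355,350,440),"w2":(165,340,240,405),"blk":(335,140,390,190),"tray":(265,240,345,310)}}
for n,o in R.items():
    d=load(n);P=pts(d);hsv=cv2.cvtColor(d["color"],cv2.COLOR_RGB2HSV)
    for k,(a,b,c,e) in o.items():
        m=np.zeros((480,640),bool);m[b:e,a:c]=1
        z=P[...,2]
        if k!="tray":
            mm=m&(abs(z-50)<5)&(hsv[...,1]>80); h=50
        else:
            mm=m&(hsv[...,1]>80);h=4
        cs,_=cv2.findContours(mm.astype(np.uint8),cv2.RETR_EXTERNAL,cv2.CHAIN_APPROX_NONE)
        ct=max(cs,key=cv2.contourArea)
        hull=cv2.convexHull(ct)
        W=ray(d,ct[:,0],h)
        print(n,k,mm.sum(),"zmed",np.median(z[mm]).round(1),"cent",W.mean(0).round(1),"minrect",cv2.minAreaRect(W.astype(np.float32)))
        for nn in [4]:
            ap=cv2.approxPolyN(hull,nn,ensure_convex=True).reshape(-1,2) if hasattr(cv2,'approxPolyN') else None
            print("  px",ap.tolist(),"W",ray(d,ap,h if k!="tray" else 7).round(1).tolist())
        col=hsv[mm];print("  hsv",np.median(col,0))
for n in R:
    d=load(n);im=d["color"][:,:,::-1]
    for k,(a,b,c,e) in R[n].items(): cv2.imwrite(f"/tmp/{n}_{k}.png",cv2.resize(im[b:e,a:c],(400,300)))
    cv2.imwrite(f"pics/z_{n}.png",np.vstack([np.hstack([cv2.imread(f"/tmp/{n}_{k}.png") for k in q]) for q in (("w1","w2"),("blk","tray"))]))
E
```

```text
scene0 w1 458 zmed 50.1 cent [458.5 281. ] minrect ((453.9598388671875, 280.62725830078125), (57.673431396484375, 53.48063659667969), 71.17315673828125)
  px [[499, 232], [486, 249], [455, 236], [462, 229]] W [[432.4, 318.9], [488.5, 299.2], [468.3, 244.8], [443.8, 254.8]]
  hsv [ 26. 110. 149.]
scene0 w2 638 zmed 50.0 cent [623.4 280.1] minrect ((621.3982543945312, 287.53369140625), (50.1692008972168, 60.059383392333984), 53.23000717163086)
  px [[484, 292], [474, 319], [447, 299], [475, 283]] W [[597.9, 301.9], [661.0, 290.9], [631.1, 248.2], [581.3, 287.0]]
  hsv [ 26. 109. 149.]
scene0 blk 423 zmed 50.1 cent [ 472.5 -272.2] minrect ((472.66693115234375, -271.2104797363281), (54.947330474853516, 57.67029571533203), 48.09316635131836)
  px [[209, 190], [180, 198], [171, 185], [199, 177]] W [[468.8, -231.8], [511.2, -272.4], [475.8, -311.3], [431.7, -272.1]]
  hsv [ 26. 109. 149.]
scene0 tray 1900 zmed 5.2 cent [522.3  53.3] minrect ((521.1146850585938, 51.826324462890625), (103.3810043334961, 95.80303955078125), 79.6436996459961)
  px [[377, 246], [356, 278], [303, 259], [327, 230]
[... 576 characters left out ...]
], [203, 346]] W [[577.9, 285.1], [591.1, 300.8], [658.3, 290.4], [625.9, 249.1]]
  hsv [ 27. 100. 174.]
side0 blk 342 zmed 50.2 cent [ 468.  -273.7] minrect ((468.6896057128906, -273.7656555175781), (47.69896697998047, 61.652626037597656), 47.59703063964844)
  px [[381, 158], [364, 166], [346, 153], [362, 146]] W [[430.6, -270.6], [462.2, -233.5], [505.8, -276.3], [475.6, -311.4]]
  hsv [ 27. 101. 174.]
side0 tray 2288 zmed 4.9 cent [526.   47.6] minrect ((526.7351684570312, 45.855812072753906), (108.9617691040039, 84.94851684570312), 79.7184066772461)
  px [[339, 259], [317, 303], [270, 289], [295, 247]] W [[475.9, 3.0], [494.9, 109.0], [576.5, 94.5], [558.7, -12.4]]
  hsv [ 17. 104. 161.]
```

View pics/z_scene0.png

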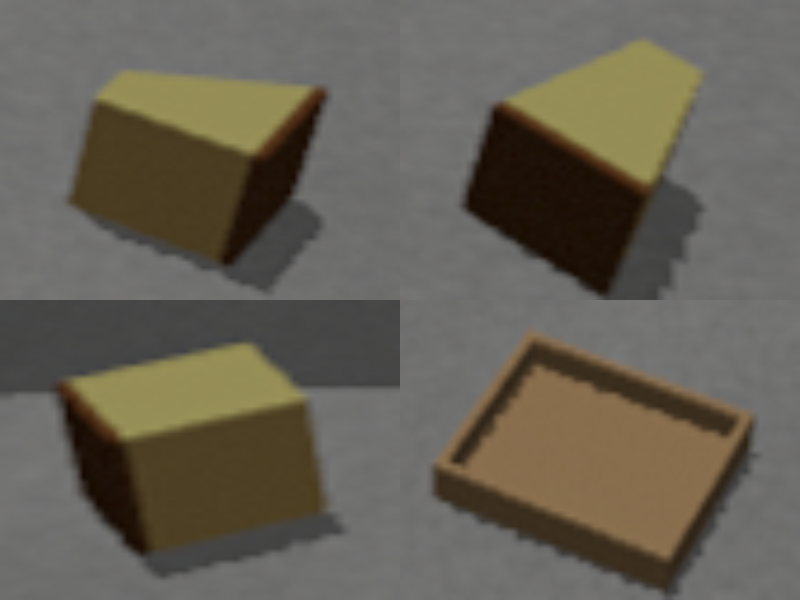

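View pics/z_side0.png

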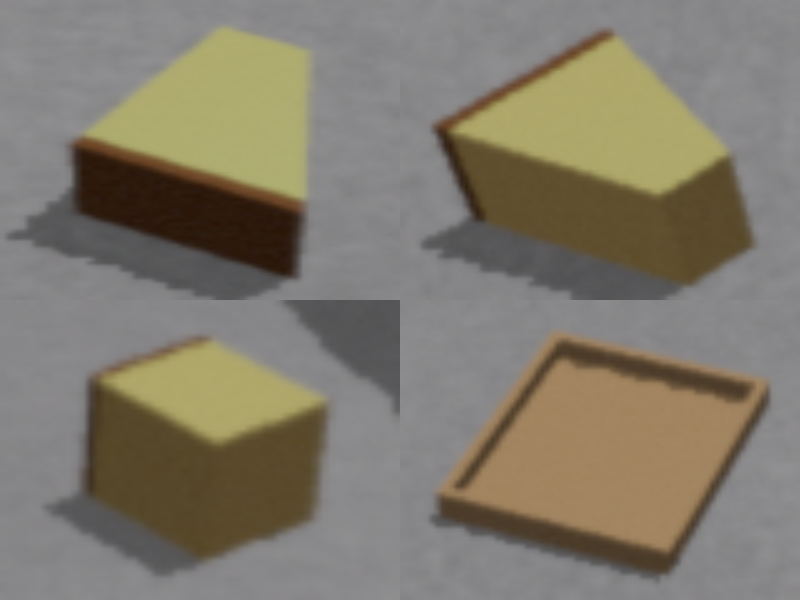

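```bash
python3 - <<'E'
from h import *
for n in ["scene0","side0"]:
    d=load(n);P=pts(d);z=P[...,2]
    m=(abs(P[...,0]-523)<75)&(abs(P[...,1]-50)<80)&(z>11.5)&(z<17)
    q=P[m][:,:2]; print(n,len(q),z[m].mean().round(2),cv2.minAreaRect(q.astype(np.float32)))
    q=P[(abs(P[...,0]-523)<60)&(abs(P[...,1]-50)<60)&(z>-3)&(z<20)];print(np.histogram(q[:,2],bins=np.arange(-3,20,2)))
    f=P[(abs(P[...,0]-523)<60)&(abs(P[...,1]-50)<60)&(z>2.8)&(z<5.5)][:,:2]
    print('all>2.5',cv2.minAreaRect(f.astype(np.float32)))
E
```

```text
scene0 419 13.78 ((525.110595703125, 54.06605911254883), (99.8375473022461, 87.38833618164062), 78.82901763916016)
(array([ 95, 511, 396, 733, 369, 124, 104, 155, 227,  72,   5]), array([-3, -1,  1,  3,  5,  7,  9, 11, 13, 15, 17, 19]))
all>2.5 ((526.0413818359375, 45.93458938598633), (119.83932495117188, 111.42992401123047), 84.62654876708984)
side0 490 13.94 ((524.809814453125, 49.264801025390625), (101.6861801147461, 83.14871215820312), 79.50174713134766)
(array([ 153,  864,  471, 1035,  418,  109,  102,  131,  308,   77,    1]), array([-3, -1,  1,  3,  5,  7,  9, 11, 13, 15, 17, 19]))
all>2.5 ((523.5438232421875, 50.89894104003906), (106.28662109375, 117.34087371826172), 88.92779541015625)
```

>>> play_rows --pt "1 0 0 0 0" --pt "1 0.0 -0.02 0 0" --force 25

```text
clock: 0.35
tcp_pos: [286.3, -562.4, 301.9]
tcp_rot: [0.0, 0.972, 0.233, 0.0]
force: [-0.4, 0.4, 0.1]
finger_gap: 1.0
```

>>> play_rows --pt "1 0.036 -0.031 0 0" --pt "1 0.036 -0.031 0 0" --pt "1 0.036 -0.031 0 0" --pt "1 0.036 -0.031 0 0" --pt "1 0.036 -0.031 0 0"

```text
clock: 0.85
tcp_pos: [376.3, -339.8, 302.9]
tcp_rot: [0.0, 0.972, 0.233, 0.0]
force: [0.4, -0.0, 0.2]
finger_gap: 1.001
```

>>> play_rows --pt "1 0.036 -0.031 0 0" --pt "1 0.036 -0.031 0 0" --pt "1 0.036 -0.031 0 0" --pt "1 0.036 -0.031 0 0" --pt "1 0.036 -0.031 0 0"

```text
clock: 1.35
tcp_pos: [466.4, -120.1, 303.0]
tcp_rot: [0.0, 0.972, 0.233, 0.0]
force: [1.3, -0.8, -0.5]
finger_gap: 0.999
```

>>> play_rows --pt "1 0.036 -0.031 0 0" --pt "1 0.036 -0.031 0 0" --pt "1 0.036 -0.031 0 0" --pt "1 0 0 0 0"

```text
clock: 1.75
tcp_pos: [521.7, 18.7, 302.9]
tcp_rot: [-0.003, 0.971, 0.24, 0.002]
force: [-0.6, 0.3, -1.2]
finger_gap: 0.999
```

```bash
cat >> h.py <<'E'
def snap(name,tag):
    from station import optics,ctrl
    d=optics.snapshot(name);cv2.imwrite(f"pics/{name}{tag}.png",d["color"][:,:,::-1]);np.savez(f"/tmp/{name}{tag}.npz",**d)
    return d
def fray(d,uv,h):
    uv=np.atleast_2d(uv).astype(float)
    p=(uv-[d["cx"],d["cy"]]);x=p[:,0]/d["fx"];y=p[:,1]/d["fy"];th=np.hypot(x,y)+1e-9
    r=np.c_[np.sin(th)*x/th,np.sin(th)*y/th,np.cos(th)]@d["R"];o=-d["R"].T@d["t"]
    return (o+r*((h-o[2])/r[:,2])[:,None])[:,:2]
def pose():
    from station import ctrl
    s=ctrl.get_state();w,x,y,z=s["tcp_rot"];
    from scipy.spatial.transform import Rotation as Ro
    M=Ro.from_quat([x,y,z,w]).as_matrix()
    print("clk",round(s["clock"],2),"tcp",s["tcp_pos"].round(1),"ty yaw",np.degrees(np.arctan2(M[1,1],M[0,1])).round(2),"tz",M[:,2].round(3),"q",s["joint_positions"].round(2),"gap",round(s["finger_gap"],3),"F",s["force"].round(1))
    return s["tcp_pos"],M
E
python3 - <<'E'
from h import *
pose();d=snap("wrist","1");print(-d["R"].T@d["t"])
E
```

```text
clk 1.75 tcp [521.7  18.7 302.9] ty yaw -62.26 tz [ 0.002  0.006 -1.   ] q [ 0.02  0.42 -0.14  1.79  0.06  0.93 -1.23] gap 0.999 F [-0.6  0.3 -1.2]
[588.38992792  52.68501833 385.87669609]
```

View pics/wrist1.png

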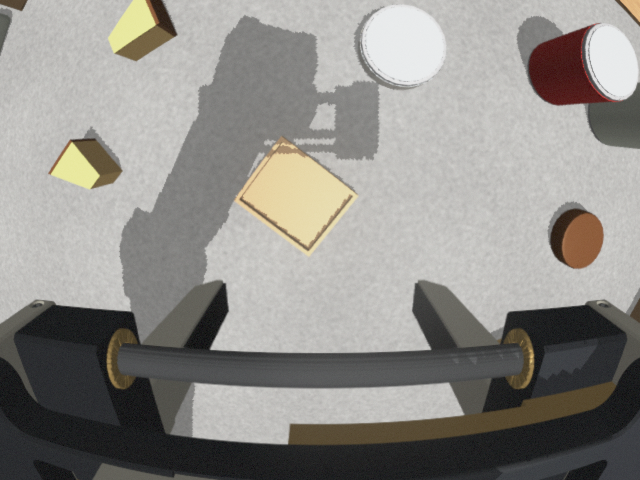

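Wrist view: tray rim corners are at about (237,198), (283,136), (356,195) and (310,253). The wedges are at (85,163) and (143,30). I'll measure from this view too.

```bash
python3 - <<'E'
from h import *
d=load("wrist1");hsv=cv2.cvtColor(d["color"],cv2.COLOR_RGB2HSV)
v,u=np.mgrid[0:480,0:640]
o={"w1":(40,130,130,200,50),"w2":(95,0,190,70,50),"tray":(225,125,370,265,14)}
for k,(a,b,c,e,h) in o.items():
    m=(hsv[...,1]>60)&(u>a)&(u<c)&(v>b)&(v<e)
    if h==50: m&=(hsv[...,2]>180)
    cs,_=cv2.findContours(m.astype(np.uint8),cv2.RETR_EXTERNAL,cv2.CHAIN_APPROX_NONE)
    ct=max(cs,key=cv2.contourArea)
    W=fray(d,ct[:,0],h)
    hull=cv2.convexHull((W*10).astype(np.int32))
    print(k,m.sum(),cv2.minAreaRect(W.astype(np.float32)),(cv2.approxPolyN(hull,4,ensure_convex=True).reshape(-1,2)/10).tolist(),np.median(hsv[m],0))
E
```

```text
w1 1165 ((449.35272216796875, 275.48883056640625), (52.3461799621582, 46.905208587646484), 70.06881713867188) [[435.3, 308.4], [443.7, 249.6], [462.5, 242.9], [480.3, 292.0]] [ 30.  81. 233.]
w2 1288 ((614.8640747070312, 282.8616943359375), (40.31770324707031, 52.32594299316406), 53.20874786376953) [[594.6, 298.6], [581.7, 282.7], [623.6, 250.9], [652.2, 289.1]] [ 30.  80. 232.]
tray 7396 ((526.5252685546875, 50.49313735961914), (97.19189453125, 82.36001586914062), 79.98202514648438) [[494.4, 105.6], [477.7, 9.7], [558.2, -4.4], [575.5, 90.8]] [ 22.  71. 231.]
```

>>> play_rows --pt "1 0.011 -0.042 0 0" --pt "1 0.011 -0.042 0 0" --pt "1 0.011 -0.042 0 0" --pt "1 0.011 -0.042 0 0" --pt "1 0.011 -0.042 0 0"

```text
clock: 2.3
tcp_pos: [473.7, 221.7, 302.9]
tcp_rot: [0.001, 0.973, 0.232, 0.0]
force: [1.0, 0.1, -0.2]
finger_gap: 1.001
```

>>> play_rows --pt "1 0.011 -0.042 0 0" --pt "1 0 0 0 -0.14" --pt "1 0 0 0 -0.14" --pt "1 0 0 0 -0.14" --pt "1 0 0 0 -0.14"

```text
clock: 2.8
tcp_pos: [465.0, 262.8, 302.7]
tcp_rot: [0.001, 0.869, 0.494, -0.0]
force: [0.1, -0.1, -0.1]
finger_gap: 1.002
```

>>> play_rows --pt "1 0 0 0 -0.14" --pt "1 0 0 0 -0.14" --pt "1 0 0 0 -0.14" --pt "1 0 0 0 -0.14" --pt "1 0 0 0 -0.14"

```text
clock: 3.3
tcp_pos: [465.2, 262.5, 302.6]
tcp_rot: [0.001, 0.647, 0.762, -0.001]
force: [-0.3, 0.1, -0.2]
finger_gap: 1.002
```

>>> play_rows --pt "1 0 0 0 -0.14" --pt "1 0 0 0 -0.14" --pt "1 0 0 0 -0.14" --pt "1 0 0 0 -0.14" --pt "1 0 0 0 -0.14"

```text
clock: 3.8
tcp_pos: [465.2, 262.5, 302.5]
tcp_rot: [0.0, 0.347, 0.938, -0.001]
force: [-0.2, 0.1, 0.5]
finger_gap: 1.001
```

>>> play_rows --pt "1 0 0 0 -0.14" --pt "1 0 0 0 -0.14" --pt "1 0 0 0 0" --pt "1 0 0 0 0"

```text
clock: 4.2
tcp_pos: [465.0, 263.2, 302.6]
tcp_rot: [0.0, 0.216, 0.976, -0.0]
force: [-0.1, 0.7, 0.1]
finger_gap: 1.001
```

```bash
python3 - <<'E'
from h import *
pose();d=snap("wrist","2")
E
```

```text
clk 4.2 tcp [465.  263.2 302.6] ty yaw 65.03 tz [-0.    -0.001 -1.   ] q [-0.06  0.53 -0.77  1.74  0.42  1.04  0.16] gap 1.001 F [-0.1  0.7  0.1]
```

View pics/wrist2.png

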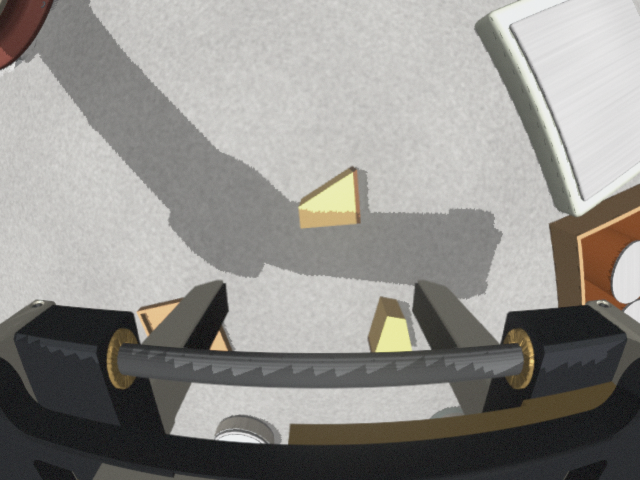

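Wedge 1 shows at about (332,198), with its long axis horizontal between the jaws.

```bash
cat >> h.py <<'E'
def topquad(d,box,h=50,vmin=0,smin=60):
    """corners of yellow+rind top; full-colour mask incl. side faces excluded by vmin"""
    hsv=cv2.cvtColor(d["color"],cv2.COLOR_RGB2HSV);v,u=np.mgrid[0:480,0:640];a,b,c,e=box
    m=(hsv[...,1]>smin)&(hsv[...,2]>vmin)&(u>a)&(u<c)&(v>b)&(v<e)
    cs,_=cv2.findContours(m.astype(np.uint8),cv2.RETR_EXTERNAL,cv2.CHAIN_APPROX_NONE)
    ct=max(cs,key=cv2.contourArea);W=fray(d,ct[:,0],h)
    hull=cv2.convexHull((W*10).astype(np.int32))
    return cv2.approxPolyN(hull,4,ensure_convex=True).reshape(-1,2)/10,cv2.minAreaRect(W.astype(np.float32))
E
python3 - <<'E'
from h import *
d=load("wrist2");print(topquad(d,(280,150,380,240),vmin=225))
im=d["color"][150:245,280:390,::-1];cv2.imwrite("pics/z2.png",cv2.resize(im,(660,570),interpolation=cv2.INTER_NEAREST))
print(cv2.cvtColor(d["color"],cv2.COLOR_RGB2HSV)[200,330:366:3].tolist())
E
```

```text
(array([[444.4, 249.1],
       [453.4, 260.6],
       [469.3, 295. ],
       [435.8, 307.5]]), ((443.14752197265625, 278.7204284667969), (50.512454986572266, 34.196983337402344), 65.63216400146484))
[[32, 65, 237], [31, 63, 237], [31, 65, 237], [31, 66, 237], [31, 66, 237], [31, 63, 237], [31, 67, 236], [30, 66, 236], [27, 83, 217], [12, 115, 162], [23, 14, 141], [26, 13, 140]]
```

View pics/z2.png

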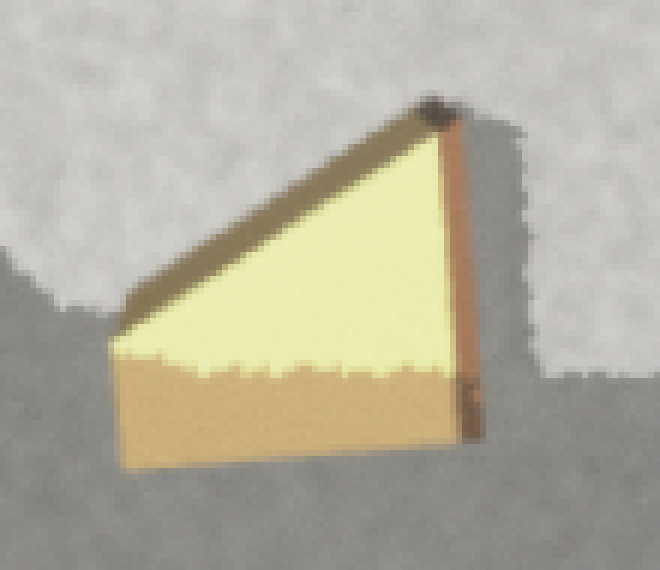

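```bash
cat >> h.py <<'E'
def origin(c):
    """c: thin-slope, thin-straight, thick-straight, thick-slope (world xy) -> origin, yaw"""
    L=np.array([[-28,10],[-28,-10],[28,-10],[28,40.]]);c=np.array(c)
    M=L-L.mean(0);N=c-c.mean(0)
    a=np.arctan2((M[:,0]*N[:,1]-M[:,1]*N[:,0]).sum(),(M*N).sum())
    R=np.array([[np.cos(a),-np.sin(a)],[np.sin(a),np.cos(a)]])
    o=c.mean(0)-R@L.mean(0);res=c-(L@R.T+o)
    return o.round(1),np.degrees(a).round(1),np.hypot(*res.T).round(1)
E
python3 - <<'E'
from h import *
d=load("wrist2");print(origin(fray(d,[(298.3,207.5),(300.3,228.3),(360.5,223.3),(356.7,170.3)],50)))
print(origin([[443.2,252],[464.6,244.4],[485,298.3],[433.6,316.2]]))
print(origin([[594.5,301.4],[579.6,286],[628.5,248.6],[659.6,290.6]]))
E
```

```text
(array([463.5, 272.4]), np.float64(70.0), array([0.1, 0.2, 0.3, 0.4]))
(array([463.7, 275.2]), np.float64(70.1), array([1.5, 1.5, 2.4, 2.3]))
(array([611. , 275.7]), np.float64(-37.8), array([0.8, 3.3, 2.6, 2.1]))
```

>>> play_rows --pt "1 0 0 0 -0.087" --pt "1 0.0047 0.0085 0.03 0" --pt "1 0 0 0.04 0" --pt "1 0 0 0.04 0" --pt "1 0 0 0 0"

```text
clock: 4.75
tcp_pos: [461.1, 271.5, 188.5]
tcp_rot: [-0.003, 0.172, 0.985, -0.004]
force: [-0.4, -1.5, -0.4]
finger_gap: 0.998
```

```bash
python3 - <<'E'
from h import *
pose()
E
```

```text
clk 4.75 tcp [461.1 271.5 188.5] ty yaw 70.22 tz [-0.008 -0.007 -1.   ] q [-0.14  0.68 -0.69  1.87  0.58  0.82  0.09] gap 0.998 F [-0.4 -1.5 -0.4]
```

>>> play_rows --pt "1 0 0 0.03 0" --pt "1 0 0 0.03 0" --pt "1 0 0 0.03 0" --pt "1 0 0 0 0" --pt "1 0 0 0 0"

```text
clock: 5.25
tcp_pos: [463.7, 274.9, 104.4]
tcp_rot: [0.001, 0.171, 0.985, 0.001]
force: [-0.1, 0.5, 0.2]
finger_gap: 1.003
```

```bash
python3 - <<'E'
from h import *
pose()
E
```

```text
clk 5.25 tcp [463.7 274.9 104.4] ty yaw 70.26 tz [ 0.002  0.001 -1.   ] q [-0.21  0.79 -0.58  1.92  0.71  0.64 -0.02] gap 1.003 F [-0.1  0.5  0.2]
```

>>> play_rows --pt "0.7 0 -0.002 0.002 0" --pt "0.6 0 0 0 0" --pt "0.5 0 0 0 0" --pt "0.5 0 0 0 0" --pt "0.4 0 0 0 0" --force 25

```text
clock: 5.75
tcp_pos: [462.5, 272.4, 101.1]
tcp_rot: [0.0, 0.171, 0.985, 0.0]
force: [-0.2, 1.1, -0.9]
finger_gap: 0.616
```

>>> play_rows --pt "0.4 0 0 0 0" --pt "0.4 0 0 0 0" --pt "0.4 0 0 0 0"

```text
clock: 6.05
tcp_pos: [462.5, 272.5, 101.1]
tcp_rot: [0.0, 0.171, 0.985, 0.0]
force: [0.1, -0.4, 3.8]
finger_gap: 0.603
```

>>> play_rows --pt "0.4 0 0 -0.01 0" --pt "0.4 0 0 -0.03 0" --pt "0.4 0 0 -0.04 0" --pt "0.4 0 0 -0.03 0" --pt "0.4 0 0 0 0"

```text
clock: 6.55
tcp_pos: [463.4, 273.9, 214.9]
tcp_rot: [0.003, 0.171, 0.985, 0.003]
force: [1.1, 0.6, -0.8]
finger_gap: 0.604
```

```bash
python3 - <<'E'
from h import *
pose();d=snap("wrist","3");snap("side","3")
E
```

```text
clk 6.55 tcp [463.4 273.9 214.9] ty yaw 70.3 tz [ 0.006  0.005 -1.   ] q [-0.12  0.64 -0.72  1.84  0.55  0.85  0.12] gap 0.604 F [ 1.1  0.6 -0.8]
```

View pics/wrist3.png

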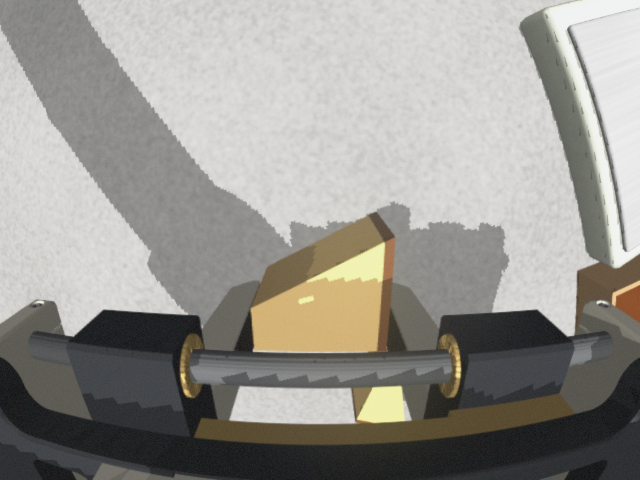

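View pics/side3.png

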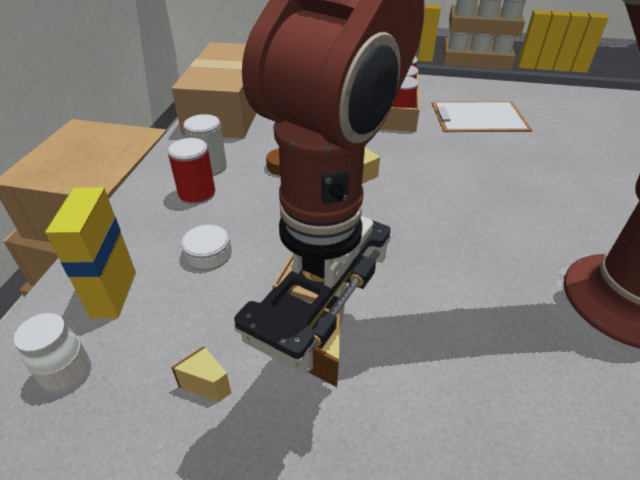

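Gripped: the opening of 0.604 is 56 mm, and the wedge hangs level in both views. Next is carrying it to the tray.

>>> play_rows --pt "0.4 -0.01 -0.016 0 0" --pt "0.4 -0.02 -0.032 0 0" --pt "0.4 -0.02 -0.032 0 0" --pt "0.4 -0.02 -0.032 0 0" --pt "0.4 -0.02 -0.032 0 0"

```text
clock: 7.15
tcp_pos: [497.6, 104.2, 208.9]
tcp_rot: [-0.002, 0.171, 0.985, -0.001]
force: [0.8, -0.1, -1.8]
finger_gap: 0.602
```

>>> play_rows --pt "0.4 -0.02 -0.032 0 0" --pt "0.4 -0.02 -0.032 0 0" --pt "0.4 -0.009 -0.011 0 0" --pt "0.4 0 0 0 0.1" --pt "0.4 0 0 0 0.14"

```text
clock: 7.65
tcp_pos: [518.6, 18.9, 209.2]
tcp_rot: [-0.002, 0.291, 0.957, 0.0]
force: [-0.7, 0.5, -0.7]
finger_gap: 0.601
```

>>> play_rows --pt "0.4 0 0 0 0.14" --pt "0.4 0 0 0 0.14" --pt "0.4 0 0 0 0.14" --pt "0.4 0 0 0 0.14" --pt "0.4 0 0 0 0.14"

```text
clock: 8.15
tcp_pos: [518.4, 20.3, 209.5]
tcp_rot: [-0.001, 0.6, 0.8, -0.001]
force: [0.8, -0.0, -0.2]
finger_gap: 0.599
```

>>> play_rows --pt "0.4 0 0 0 0.14" --pt "0.4 0 0 0 0.14" --pt "0.4 0 0 0 0.14" --pt "0.4 0 0 0 0.045" --pt "0.4 0 0 0 0"

```text
clock: 8.65
tcp_pos: [518.5, 20.4, 209.7]
tcp_rot: [-0.001, 0.766, 0.642, -0.001]
force: [-0.1, 0.3, -0.2]
finger_gap: 0.604
```

```bash
python3 - <<'E'
from h import *
p,M=pose();d=snap("wrist","4")
E
```

```text
clk 8.65 tcp [518.5  20.4 209.7] ty yaw -10.07 tz [-0.003  0.    -1.   ] q [ 0.15  0.56 -0.35  1.9   0.27  0.73 -0.53] gap 0.604 F [-0.1  0.3 -0.2]
```

View pics/wrist4.png

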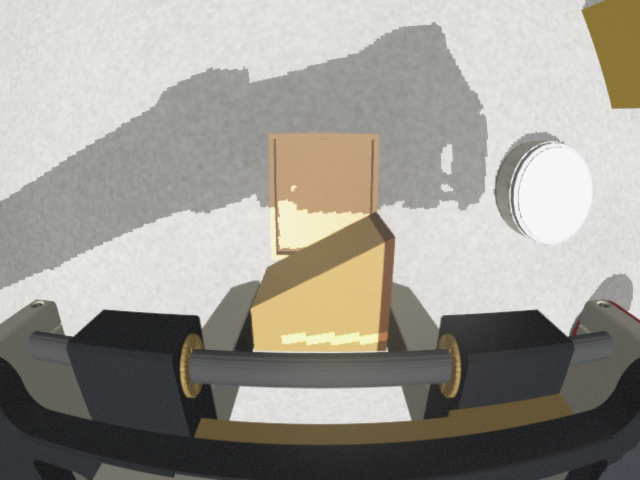

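```bash
python3 - <<'E'
from h import *
d=load("wrist4");print(fray(d,[(268,134),(379,134),(271,258)],14))
im=d["color"][120:290,220:420,::-1];cv2.imwrite("pics/z4.png",cv2.resize(im,(700,595)))
t=np.array([525.5,50.8]);a=np.radians(-10.2);x=np.array([np.cos(a),np.sin(a)]);y=np.array([-x[1],x[0]])
for q in [(-41,49),(41,49),(-41,-49)]: print(t+q[0]*x+q[1]*y)
E
```

```text
[[494.01210812 105.01708271]
 [575.30743246  90.73701241]
 [476.88717287   9.90421102]]
[493.82513235 106.28605914]
[574.5291722   91.76511044]
[476.4708278    9.83488956]
```

View pics/z4.png

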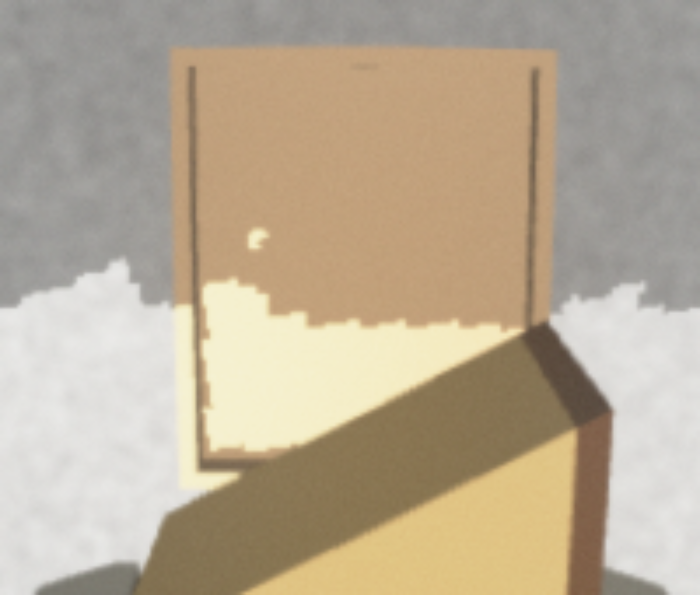

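>>> play_rows --pt "0.4 0 0.0015 0.02 0" --pt "0.4 0 0 0.03 0" --pt "0.4 0 0 0.025 0" --pt "0.4 0 0 0.01 0" --pt "0.4 0 0 0 0"

```text
clock: 9.2
tcp_pos: [519.9, 19.2, 124.3]
tcp_rot: [-0.001, 0.767, 0.642, -0.001]
force: [-0.7, -0.3, 0.3]
finger_gap: 0.599
```

>>> play_rows --pt "0.4 0 0 0.006 0" --pt "0.4 0 0 0.004 0" --pt "0.4 0 0 0 0" --pt "0.4 0 0 0 0"

```text
clock: 9.6
tcp_pos: [521.1, 19.0, 116.3]
tcp_rot: [0.0, 0.767, 0.641, 0.0]
force: [-0.7, -0.4, -1.0]
finger_gap: 0.599
```

```bash
python3 - <<'E'
from h import *
p,M=pose();d=snap("wrist","5");snap("scene","5");snap("side","5")
E
```

```text
clk 9.6 tcp [521.1  19.  116.3] ty yaw -10.2 tz [ 0.001  0.    -1.   ] q [ 0.1   0.7  -0.27  1.97  0.36  0.52 -0.6 ] gap 0.599 F [-0.7 -0.4 -1. ]
```

View pics/wrist5.png

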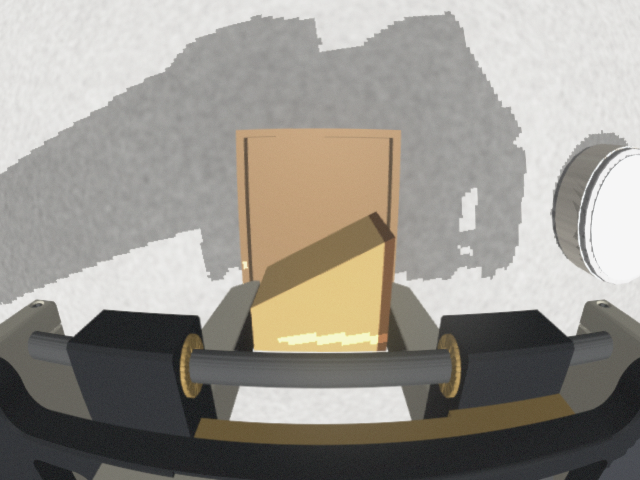

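View pics/scene5.png

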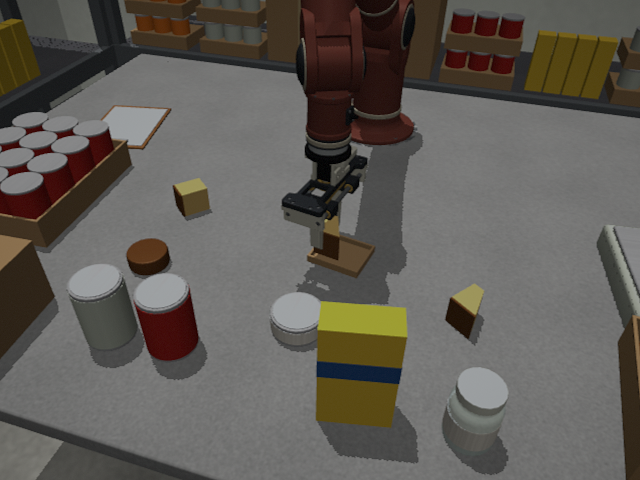

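>>> play_rows --pt "0.4 0.0015 -0.001 0 0" --pt "0.4 0 0 0.004 0" --pt "0.4 0 0 0.003 0" --pt "0.4 0 0 0 0" --pt "0.4 0 0 0 0"

```text
clock: 10.25
tcp_pos: [520.0, 20.6, 108.5]
tcp_rot: [-0.0, 0.767, 0.641, -0.0]
force: [-0.6, -0.8, -0.9]
finger_gap: 0.602
```

>>> play_rows --pt "0.4 0 0 0.002 0" --pt "0.4 0 0 0.001 0" --pt "0.4 0 0 0 0"

```text
clock: 10.55
tcp_pos: [520.0, 20.6, 105.6]
tcp_rot: [-0.0, 0.767, 0.641, -0.0]
force: [-0.3, 0.2, -0.9]
finger_gap: 0.599
```

>>> play_rows --pt "0.4 0 0 0.0005 0" --pt "0.4 0 0 0 0"

```text
clock: 10.75
tcp_pos: [520.1, 20.6, 105.3]
tcp_rot: [-0.0, 0.767, 0.641, 0.0]
force: [-0.5, -0.2, -1.0]
finger_gap: 0.6
```

>>> play_rows --pt "0.4 0 0 0.0005 0" --pt "0.4 0 0 0 0"

```text
clock: 10.95
tcp_pos: [520.2, 20.6, 105.1]
tcp_rot: [0.0, 0.767, 0.641, 0.0]
force: [-0.6, -0.4, 3.1]
finger_gap: 0.602
```

Light contact with the tray floor, about 3 N. Opening the gripper.

>>> play_rows --pt "0.65 0 0 0 0" --pt "0.75 0 0 0 0" --pt "0.85 0 0 0 0" --pt "0.95 0 0 0 0" --pt "1 0 0 0 0"

```text
clock: 11.45
tcp_pos: [520.1, 20.6, 104.7]
tcp_rot: [-0.0, 0.767, 0.641, 0.0]
force: [-0.4, -0.7, 0.4]
finger_gap: 0.949
```

>>> play_rows --pt "1 0 0 -0.01 0" --pt "1 0 0 -0.03 0" --pt "1 0 0 -0.04 0" --pt "1 0 0 -0.04 0" --pt "1 0 0 -0.04 0"

```text
clock: 11.95
tcp_pos: [519.7, 20.6, 267.1]
tcp_rot: [0.0, 0.767, 0.642, 0.0]
force: [0.6, -0.4, -0.3]
finger_gap: 1.001
```

```bash
python3 - <<'E'
from h import *
p,M=pose();d=snap("wrist","6")
E
```

```text
clk 11.95 tcp [519.7  20.6 267.1] ty yaw -10.18 tz [ 0.  0. -1.] q [ 0.18  0.48 -0.39  1.84  0.23  0.87 -0.49] gap 1.001 F [ 0.6 -0.4 -0.3]
```

View pics/wrist6.png

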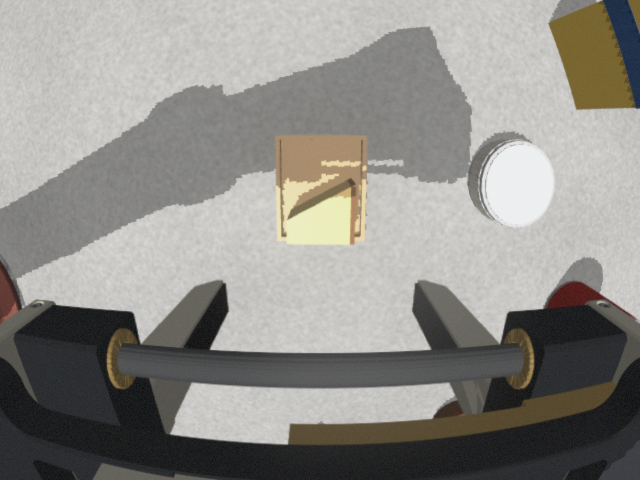

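Wedge 1 sits in the tray, straight side at the near wall, at about (320,210) in this view. Now wedge 2.

>>> play_rows --pt "1 0.036 0.006 -0.01 0" --pt "1 0.036 0.006 -0.01 0" --pt "1 0.036 0.006 -0.01 0" --pt "1 0.036 0.006 0 0" --pt "1 0.036 0.006 0 0"

```text
clock: 12.5
tcp_pos: [581.8, 193.8, 295.8]
tcp_rot: [0.0, 0.767, 0.641, 0.001]
force: [-0.3, -0.3, 0.2]
finger_gap: 0.999
```

>>> play_rows --pt "1 0.036 0.006 0 0" --pt "1 0.036 0.006 0 0" --pt "1 0 0 0 -0.14" --pt "1 0 0 0 -0.14" --pt "1 0 0 0 -0.14"

```text
clock: 13.0
tcp_pos: [605.8, 261.6, 294.9]
tcp_rot: [-0.0, 0.614, 0.789, -0.0]
force: [-0.7, 0.1, 0.4]
finger_gap: 1.001
```

>>> play_rows --pt "1 0 0 0 -0.14" --pt "1 0 0 0 -0.14" --pt "1 0 0 0 -0.14" --pt "1 0 0 0 -0.14" --pt "1 0 0 0 -0.14"

```text
clock: 13.5
tcp_pos: [605.9, 261.0, 295.2]
tcp_rot: [0.0, 0.306, 0.952, -0.0]
force: [-0.9, -0.0, -0.7]
finger_gap: 1.0
```

>>> play_rows --pt "1 0 0 0 -0.14" --pt "1 0 0 0 -0.14" --pt "1 0 0 0 -0.14" --pt "1 0 0 0 -0.14" --pt "1 0 0 0 -0.14"

```text
clock: 14.0
tcp_pos: [605.9, 260.9, 295.2]
tcp_rot: [0.0, -0.038, 0.999, -0.0]
force: [0.3, 0.2, -0.8]
finger_gap: 0.999
```

```bash
python3 - <<'E'
from h import *
p,M=pose()
E
```

```text
clk 14.0 tcp [605.9 260.9 295.2] ty yaw 94.4 tz [ 0. -0. -1.] q [-0.01  0.76 -0.84  1.39  0.58  1.25  0.75] gap 0.999 F [ 0.3  0.2 -0.8]
```

>>> play_rows --pt "1 0 0 0 -0.14" --pt "1 0 0 0 -0.14" --pt "1 0 0 0 -0.14" --pt "1 0 0 0 -0.14" --pt "1 0 0 0 -0.14"

```text
clock: 14.5
tcp_pos: [606.0, 260.8, 295.1]
tcp_rot: [0.0, -0.379, 0.926, -0.0]
force: [0.1, -0.1, -0.6]
finger_gap: 1.0
```

>>> play_rows --pt "1 0 0 0 -0.14" --pt "1 0 0 0 0"

```text
clock: 14.7
tcp_pos: [606.1, 260.7, 294.7]
tcp_rot: [-0.0, -0.44, 0.898, 0.0]
force: [-0.1, 0.2, 0.0]
finger_gap: 1.0
```

```bash
python3 - <<'E'
from h import *
p,M=pose();d=snap("wrist","7")
im=d["color"][120:270,220:420,::-1];cv2.imwrite("pics/z7.png",cv2.resize(im,(800,600)))
cv2.imwrite("pics/z7.png",cv2.resize(im,(800,600)))
E
```

```text
clk 14.7 tcp [606.1 260.7 294.7] ty yaw 142.18 tz [-0.  0. -1.] q [ 0.06  0.83 -1.04  1.38  0.72  1.33  1.48] gap 1.0 F [-0.1  0.2  0. ]
```

View pics/wrist7.png

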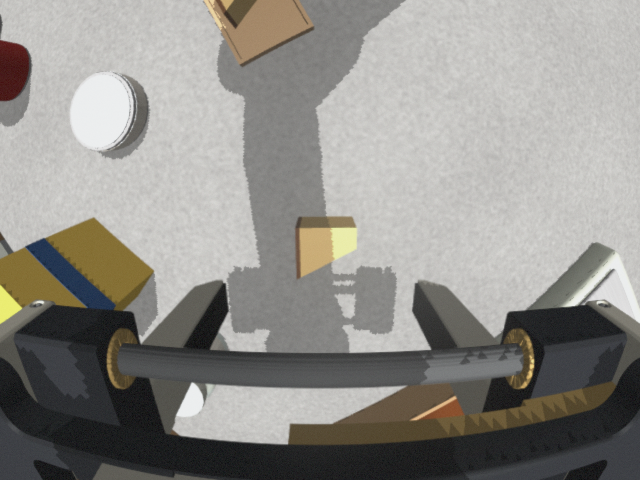

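View pics/z7.png

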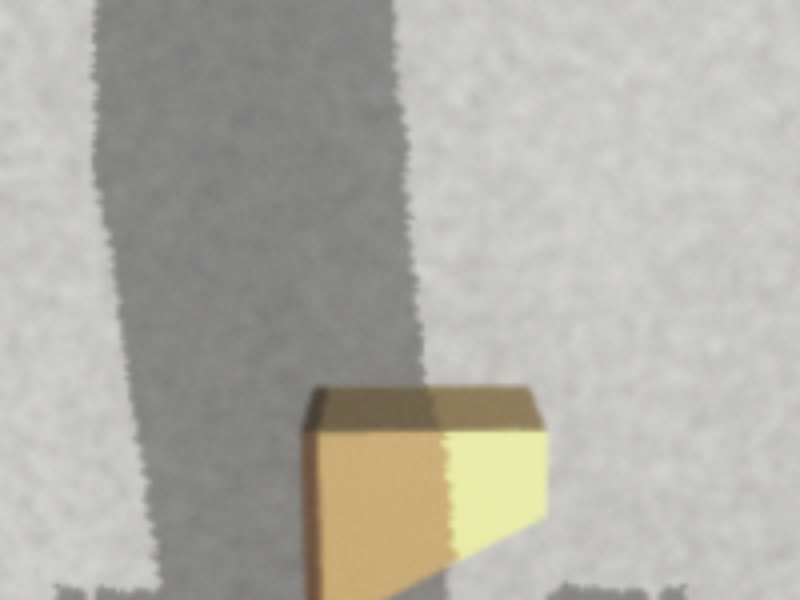

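Wedge 2's top corners are at about (296,228), (357,228), (357,249) and (299,279).

```bash
python3 - <<'E'
from h import *
d=load("wrist7");g=d["color"].astype(int)
print(g[270:284,300].tolist()); print(g[274,290:306].tolist())
for q in [(299,279),(298,278)]:
    print(origin(fray(d,[(357,249.2),(357,227.7),(295.7,227.7),q],50)))
E
```

```text
[[156, 128, 92], [152, 125, 90], [145, 119, 85], [143, 119, 85], [144, 119, 85], [145, 120, 86], [141, 116, 86], [132, 118, 104], [130, 125, 119], [132, 130, 126], [129, 128, 124], [129, 130, 127], [131, 129, 128], [133, 132, 129]]
[[130, 130, 127], [133, 132, 130], [136, 133, 132], [135, 134, 133], [132, 130, 128], [132, 130, 127], [123, 110, 101], [108, 84, 67], [107, 80, 63], [112, 86, 66], [144, 119, 85], [195, 168, 114], [202, 172, 119], [199, 172, 118], [196, 169, 118], [192, 166, 119]]
(array([609.6, 274.6]), np.float64(-37.0), array([0.8, 0.7, 0.5, 1.3]))
(array([609.5, 274.3]), np.float64(-37.7), array([0.6, 0.6, 0.3, 1.3]))
```

>>> play_rows --pt "1 -0.0134 0.0057 0 -0.007" --pt "1 0 0 0.03 0" --pt "1 0 0 0.03 0" --pt "1 0 0 0.03 0" --pt "1 0 0 0 0"

```text
clock: 15.25
tcp_pos: [608.5, 274.4, 200.3]
tcp_rot: [-0.004, -0.443, 0.896, -0.001]
force: [0.7, -0.5, -0.7]
finger_gap: 1.003
```

```bash
python3 - <<'E'
from h import *
p,M=pose()
E
```

```text
clk 15.25 tcp [608.5 274.4 200.3] ty yaw 142.61 tz [-0.006 -0.005 -1.   ] q [ 0.02  0.93 -0.98  1.46  0.8   1.19  1.41] gap 1.003 F [ 0.7 -0.5 -0.7]
```

>>> play_rows --pt "1 0 0 0.03 0" --pt "1 0 0 0.03 0" --pt "1 0 0 0.03 0" --pt "1 0 0 0.007 0" --pt "1 0 0 0 0"

```text
clock: 15.75
tcp_pos: [609.9, 275.9, 108.2]
tcp_rot: [-0.0, -0.443, 0.897, 0.0]
force: [-0.2, 0.2, 0.2]
finger_gap: 0.998
```

```bash
python3 - <<'E'
from h import *
p,M=pose()
E
```

```text
clk 15.75 tcp [609.9 275.9 108.2] ty yaw 142.59 tz [-0.  0. -1.] q [-0.    1.04 -0.91  1.52  0.9   1.05  1.34] gap 0.998 F [-0.2  0.2  0.2]
```

>>> play_rows --pt "1 0.001 0 0.005 0" --pt "0.7 0 0 0 0" --pt "0.6 0 0 0 0" --pt "0.5 0 0 0 0" --pt "0.4 0 0 0 0"

```text
clock: 16.25
tcp_pos: [609.4, 274.6, 103.4]
tcp_rot: [0.0, -0.443, 0.896, 0.0]
force: [-0.4, 0.1, -0.5]
finger_gap: 0.702
```

>>> play_rows --pt "0.4 0 0 0 0" --pt "0.4 0 0 0 0" --pt "0.4 0 0 0 0" --pt "0.4 0 0 0 0"

```text
clock: 16.65
tcp_pos: [609.3, 274.4, 103.0]
tcp_rot: [0.0, -0.443, 0.896, -0.0]
force: [0.1, -0.8, 1.9]
finger_gap: 0.598
```

```bash
python3 - <<'E'
from h import *
p,M=pose()
E
```

```text
clk 16.65 tcp [609.3 274.4 103. ] ty yaw 142.61 tz [ 0. -0. -1.] q [ 0.    1.04 -0.91  1.53  0.91  1.04  1.34] gap 0.598 F [ 0.1 -0.8  1.9]
```

>>> play_rows --pt "0.4 0 0 -0.01 0" --pt "0.4 0 0 -0.03 0" --pt "0.4 0 0 -0.04 0" --pt "0.4 0 0 -0.03 0" --pt "0.4 0 0 0 0"

```text
clock: 17.15
tcp_pos: [610.1, 276.8, 218.5]
tcp_rot: [0.005, -0.443, 0.896, 0.001]
force: [0.3, 0.4, -1.4]
finger_gap: 0.6
```

```bash
python3 - <<'E'
from h import *
p,M=pose();d=snap("wrist","8")
E
```

```text
clk 17.15 tcp [610.1 276.8 218.5] ty yaw 142.62 tz [ 0.007  0.006 -1.   ] q [ 0.03  0.92 -0.99  1.45  0.79  1.2   1.42] gap 0.6 F [ 0.3  0.4 -1.4]
```

View pics/wrist8.png

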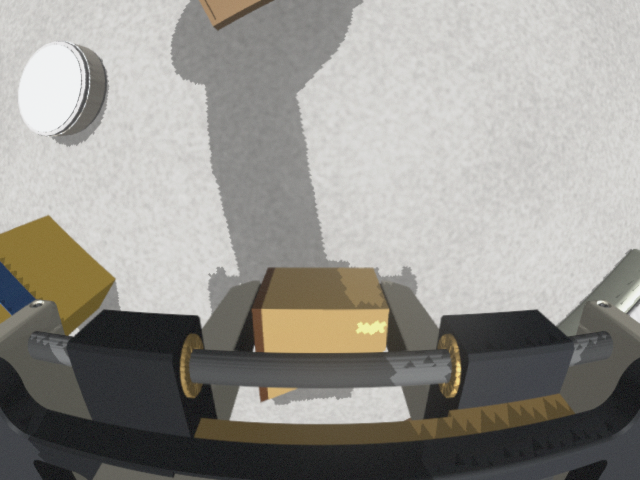

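>>> play_rows --pt "0.4 0.018 -0.005 0 0" --pt "0.4 0.034 -0.0095 0 0" --pt "0.4 0.034 -0.0095 0 0" --pt "0.4 0.034 -0.0095 0 0" --pt "0.4 0.034 -0.0095 0 0"

```text
clock: 17.7
tcp_pos: [548.4, 124.0, 210.9]
tcp_rot: [-0.002, -0.443, 0.896, 0.0]
force: [-0.6, -0.4, -2.0]
finger_gap: 0.604
```

>>> play_rows --pt "0.4 0.034 -0.0095 0 0" --pt "0.4 0.015 -0.003 0 0" --pt "0.4 0 0 0 0.1" --pt "0.4 0 0 0 0.14" --pt "0.4 0 0 0 0.14"

```text
clock: 18.2
tcp_pos: [529.0, 78.4, 211.1]
tcp_rot: [-0.002, -0.263, 0.965, 0.0]
force: [-0.7, 0.1, -0.5]
finger_gap: 0.599
```

>>> play_rows --pt "0.4 0 0 0 0.14" --pt "0.4 0 0 0 0.14" --pt "0.4 0 0 0 0.14" --pt "0.4 0 0 0 0.14" --pt "0.4 0 0 0 0.14"

```text
clock: 18.7
tcp_pos: [529.0, 78.8, 211.2]
tcp_rot: [-0.002, 0.084, 0.996, -0.001]
force: [0.3, 0.8, -1.6]
finger_gap: 0.598
```

>>> play_rows --pt "0.4 0 0 0 0.14" --pt "0.4 0 0 0 0.14" --pt "0.4 0 0 0 0.14" --pt "0.4 0 0 0 0.14" --pt "0.4 0 0 0 0.14"

```text
clock: 19.2
tcp_pos: [528.9, 78.9, 211.2]
tcp_rot: [-0.002, 0.42, 0.907, -0.001]
force: [-0.7, 0.3, -1.4]
finger_gap: 0.597
```

>>> play_rows --pt "0.4 0 0 0 0.14" --pt "0.4 0 0 0 0.14" --pt "0.4 0 0 0 0.14" --pt "0.4 0 0 0 0.14" --pt "0.4 0 0 0 0.14"

```text
clock: 19.7
tcp_pos: [528.9, 79.0, 211.2]
tcp_rot: [-0.001, 0.706, 0.708, -0.002]
force: [0.5, -1.0, -2.0]
finger_gap: 0.602
```

```bash
python3 - <<'E'
from h import *
p,M=pose()
E
```

```text
clk 19.7 tcp [528.9  79.  211.2] ty yaw 0.18 tz [-0.004 -0.001 -1.   ] q [ 0.07  0.58 -0.39  1.86  0.3   0.77 -0.48] gap 0.602 F [ 0.5 -1.  -2. ]
```

>>> play_rows --pt "0.4 0 0 0 0.1" --pt "0.4 0 0 0 0.085" --pt "0.4 0.0034 0.0019 0 0" --pt "0.4 0 0 0 0" --pt "0.4 0 0 0 0"

```text
clock: 20.2
tcp_pos: [532.2, 82.6, 212.2]
tcp_rot: [-0.0, 0.766, 0.643, -0.0]
force: [0.2, 0.0, -1.9]
finger_gap: 0.599
```

```bash
python3 - <<'E'
from h import *
p,M=pose();d=snap("wrist","9");snap("scene","9");snap("side","9")
E
```

```text
clk 20.2 tcp [532.2  82.6 212.2] ty yaw -9.99 tz [-0.001 -0.    -1.   ] q [ 0.03  0.57 -0.34  1.85  0.26  0.76 -0.63] gap 0.599 F [ 0.2  0.  -1.9]
```

View pics/wrist9.png

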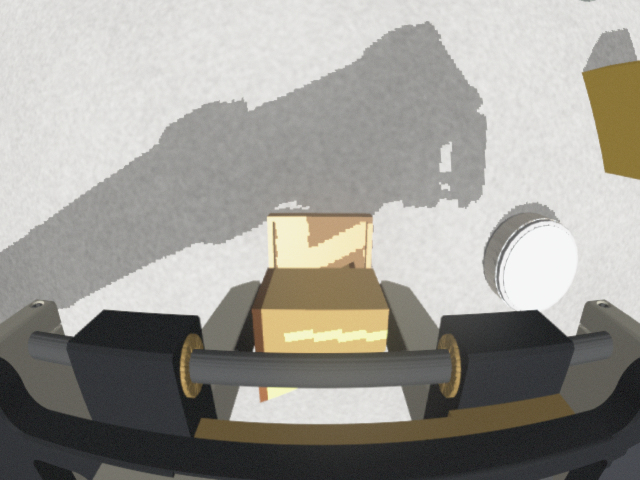

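View pics/side9.png

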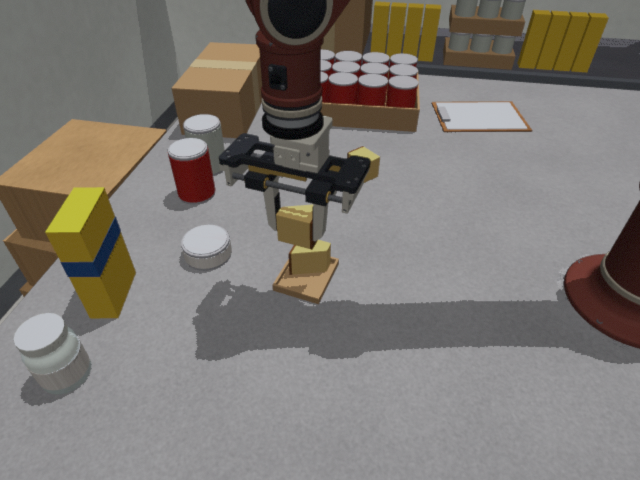

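View pics/scene9.png

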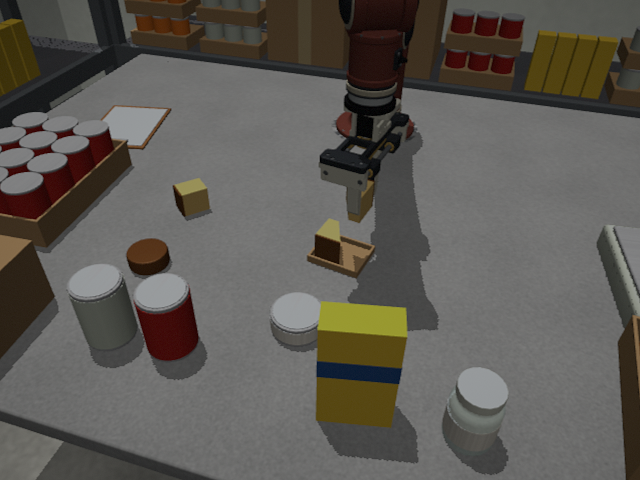

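>>> play_rows --pt "0.4 0 0 0.02 0.003" --pt "0.4 0 0 0.03 0" --pt "0.4 0 0 0.03 0" --pt "0.4 0 0 0.011 0" --pt "0.4 0 0 0 0"

```text
clock: 20.85
tcp_pos: [531.7, 82.3, 120.5]
tcp_rot: [-0.001, 0.767, 0.641, -0.002]
force: [-0.1, -0.7, -1.8]
finger_gap: 0.601
```

>>> play_rows --pt "0.4 0 0 0 0" --pt "0.4 0 0 0 0"

```text
clock: 21.05
tcp_pos: [533.4, 82.8, 123.2]
tcp_rot: [0.001, 0.767, 0.641, 0.001]
force: [0.1, -0.3, -0.6]
finger_gap: 0.601
```

```bash
python3 - <<'E'
from h import *
p,M=pose();d=snap("wrist","10")
t=np.array([525.7,50.4]);a=np.radians(-10.2);x=np.array([np.cos(a),np.sin(a)]);y=np.array([-x[1],x[0]])
print((p[:2]-t)@x,(p[:2]-t)@y)
E
```

```text
clk 21.05 tcp [533.4  82.8 123.2] ty yaw -10.26 tz [ 0.003  0.001 -1.   ] q [-0.02  0.71 -0.27  1.92  0.33  0.56 -0.69] gap 0.601 F [ 0.1 -0.3 -0.6]
1.853471040645541 33.235065104210236
```

View pics/wrist10.png

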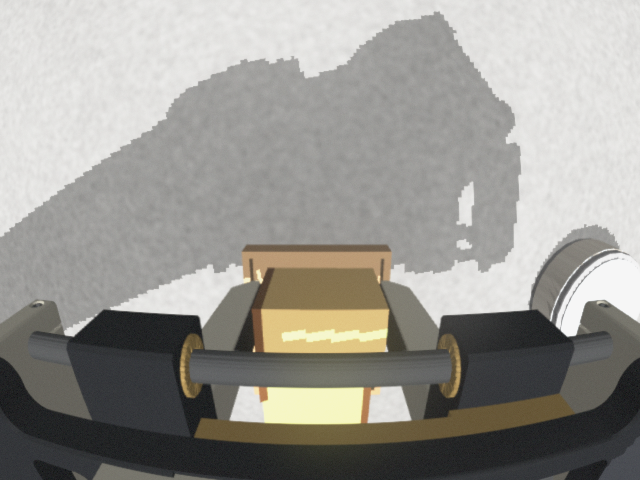

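>>> play_rows --pt "0.4 -0.0015 -0.0018 0 0" --pt "0.4 0 0 0.004 0" --pt "0.4 0 0 0.004 0" --pt "0.4 0 0 0 0" --pt "0.4 0 0 0 0"

```text
clock: 21.6
tcp_pos: [530.3, 81.4, 113.6]
tcp_rot: [-0.0, 0.767, 0.641, -0.0]
force: [0.4, -0.1, -2.2]
finger_gap: 0.602
```

>>> play_rows --pt "0.4 0 0 0.003 0" --pt "0.4 0 0 0.002 0" --pt "0.4 0 0 0 0" --pt "0.4 0 0 0 0"

```text
clock: 22.0
tcp_pos: [530.4, 81.4, 108.7]
tcp_rot: [-0.0, 0.767, 0.641, -0.0]
force: [0.3, 0.1, -0.5]
finger_gap: 0.603
```

>>> play_rows --pt "0.4 0 0 0.001 0" --pt "0.4 0 0 0 0"

```text
clock: 22.2
tcp_pos: [530.4, 81.4, 107.7]
tcp_rot: [-0.0, 0.767, 0.641, -0.0]
force: [0.3, -0.3, -0.9]
finger_gap: 0.601
```

>>> play_rows --pt "0.4 0 0 0.0005 0" --pt "0.4 0 0 0 0"

```text
clock: 22.4
tcp_pos: [530.4, 81.4, 107.3]
tcp_rot: [-0.0, 0.767, 0.641, 0.0]
force: [0.7, 0.5, -1.8]
finger_gap: 0.603
```

>>> play_rows --pt "0.4 0 0 0.0005 0" --pt "0.4 0 0 0 0"

```text
clock: 22.6
tcp_pos: [530.5, 81.4, 106.9]
tcp_rot: [0.0, 0.767, 0.641, 0.0]
force: [0.2, 0.4, 0.8]
finger_gap: 0.598
```

>>> play_rows --pt "0.65 0 0 0 0" --pt "0.75 0 0 0 0" --pt "0.85 0 0 0 0" --pt "0.95 0 0 0 0" --pt "1 0 0 0 0"

```text
clock: 23.1
tcp_pos: [530.5, 81.3, 106.8]
tcp_rot: [-0.0, 0.767, 0.641, 0.0]
force: [0.7, 0.1, -0.6]
finger_gap: 0.946
```

>>> play_rows --pt "1 0 0 -0.01 0" --pt "1 0 0 -0.03 0" --pt "1 0 0 -0.04 0" --pt "1 0 0 -0.04 0" --pt "1 0 0 -0.04 0"

```text
clock: 23.6
tcp_pos: [530.1, 81.3, 269.1]
tcp_rot: [0.0, 0.767, 0.641, 0.0]
force: [0.9, -1.0, -1.4]
finger_gap: 1.001
```

>>> play_rows --pt "1 -0.03 0 -0.02 0" --pt "1 -0.03 0 -0.02 0" --pt "1 -0.03 0 0 0" --pt "1 0 0 0 0" --pt "1 0 0 0 0"

```text
clock: 24.1
tcp_pos: [514.1, -7.5, 307.3]
tcp_rot: [-0.0, 0.768, 0.641, 0.0]
force: [0.3, 0.5, -1.5]
finger_gap: 1.002
```

```bash
python3 - <<'E'
from h import *
p,M=pose();d=snap("wrist","11");snap("scene","11");snap("side","11")
im=d["color"][80:260,200:440,::-1];cv2.imwrite("pics/z11.png",cv2.resize(im,(800,600)))
s=load("side11")["color"][220:325,245:375,::-1];cv2.imwrite("pics/s11.png",cv2.resize(s,(740,600)))
E
```

```text
clk 24.1 tcp [514.1  -7.5 307.3] ty yaw -10.34 tz [ 0.  0. -1.] q [ 0.24  0.42 -0.38  1.8   0.19  0.96 -0.4 ] gap 1.002 F [ 0.3  0.5 -1.5]
```

View pics/z11.png

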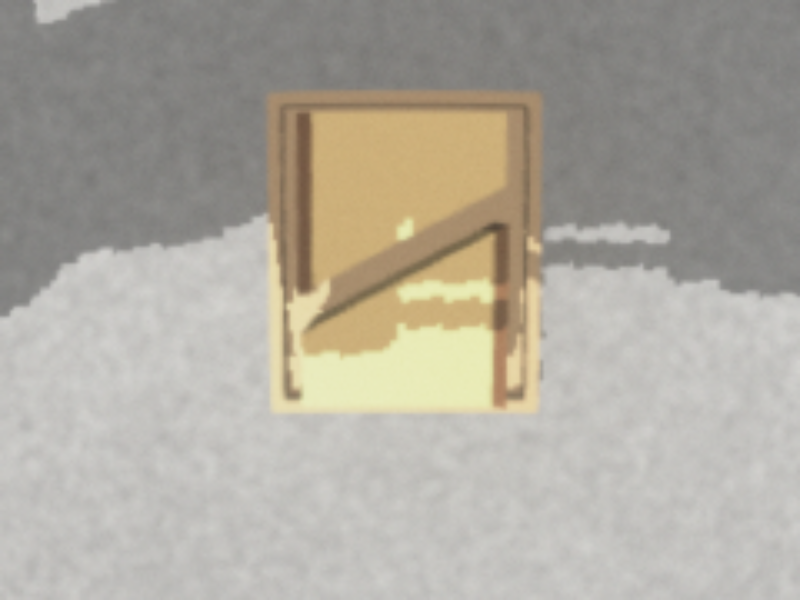

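View pics/s11.png

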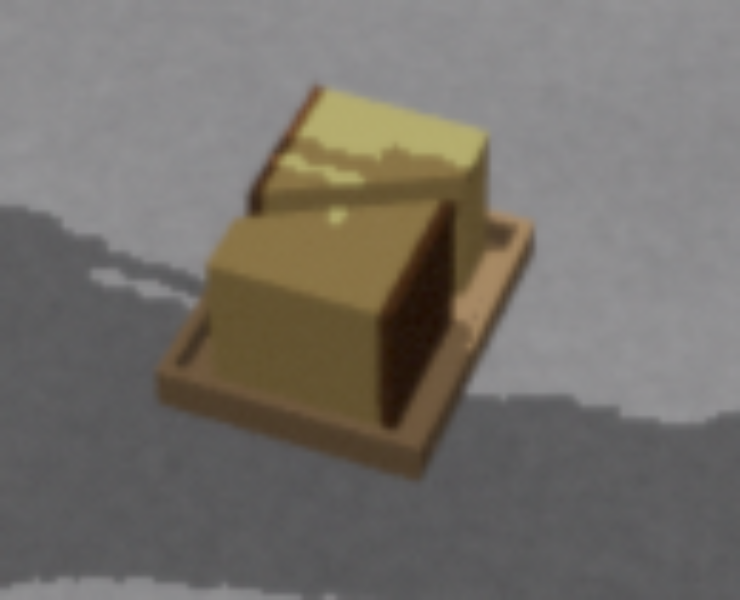

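View pics/scene11.png

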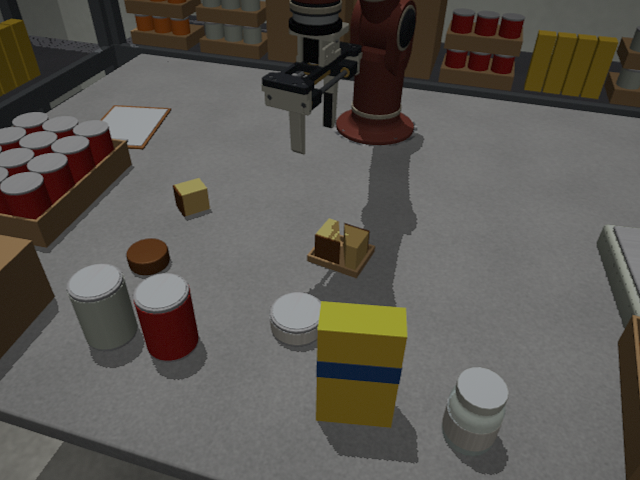

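In the wrist crop both wedges lie inside the tray walls, head to tail, with parallel slopes and a gap between them. The rinds are at crop (303,200) and (500,310). In the scene view the block is still at (192,197). One last numeric check of flatness before I hand the job in.

```bash
python3 - <<'E'
from h import *
for n in ["side11","scene11"]:
    P=pts(load(n));z=P[...,2]
    for nm,c in (("w1",(520,30)),("w2",(531,72)),("blk",(470,-272))):
        q=P[(np.hypot(P[...,0]-c[0],P[...,1]-c[1])<12)&(z>40)&(z<70)]
        if len(q)>10:
            A=np.c_[q[:,:2]-c,np.ones(len(q))];k=np.linalg.lstsq(A,q[:,2],rcond=None)[0];print(n,nm,len(q),"z",k[2].round(1),"tilt deg",np.degrees(np.hypot(*k[:2])).round(1))
a=load("side0")["color"].astype(int);b=load("side11")["color"].astype(int);print("block diff",abs(a-b)[140:190,335:390].mean())
from station import ctrl
print(ctrl.job_done())
E
```

```text
side11 w1 114 z 54.0 tilt deg 4.1
side11 w2 123 z 54.3 tilt deg 0.5
side11 blk 52 z 50.4 tilt deg 1.2
scene11 w1 87 z 54.4 tilt deg 1.9
scene11 w2 89 z 54.3 tilt deg 0.8
scene11 blk 62 z 50.3 tilt deg 0.4
block diff 9.31139393939394
the job is handed in; nothing more can be done
None
```

I packed both wedges in the tray and handed the job in at about 24 s, well under the 56 s limit. Each was gripped by its end faces, turned over the tray, lowered until it lightly touched the floor, released and cleared.

**Position:** In the final pictures the wedges lie head to tail with their sloping sides facing and a narrow gap between them. By arm position, each straight side is about 3 to 4 mm from its wall.

**Height and tilt:** Both tops measured 54.0 to 54.4 mm above the table, which matches a 50 mm wedge on the 4 mm floor. Fitted tilts were 0.5° to 1.9°, except for 4.1° on the first wedge from the side camera. The scene camera gave 1.9° for that wedge and its height is right, so I put the difference down to depth noise, but I did not settle it before handing in.

**Block:** In the scene pictures the block is in the same place as at the start, with its top at 50.3 mm. A pixel comparison of the side view there gave a mean difference of 9.3 out of 255, so it was not identical. I think that is changed shadow, but I did not look into it.

**Forces:** The largest force shown in the readings was about 4 N.

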